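# Make up two motorcycle service kits

### The arm

A 7-joint arm with a two-finger parallel gripper is mounted at the origin on the work surface. World frame = base frame: x ahead of the robot, y to its left, z up, the work surface at z = 0. Lengths are in mm, angles in rad, forces in N, time in s.
With the tool pointing down it reaches from about 400 to 750 mm from the base axis. Payload 19.5 kg.
Tool frame: the origin (TCP) lies midway between the tips of the shut fingers; the grasp point (between the pads) lies 19 mm behind it (ctrl.tcp_to_grasp is the distance from the TCP to the grasp point, in mm); x points along the fingers, y is the direction in which the jaws open and shut, and the axes are right-handed (so a half turn about x gives the same grasp; the last joint's range is limited). The gripper opens to 85 mm and grips with 20 to 120 N. Pads are 22 mm wide; open, the fingers measure 114 mm over their backs; the gripper's body (76 mm by 85 mm) begins 54 mm behind the grasp point. The pads swing forward as they close: fully open they stand 13 mm farther back than shut.
Start: joints at [1.174, 0.707, -0.028, 1.485, 0.022, 0.951, -0.075], TCP at [199.748, -539.162, 231.268] pointing down, gripper open.
Joint ranges: [-2.71, 2.71], [-0.32, 2.16], [-1.57, 1.52], [0, 2.45], [-1.46, 4.6], [0, 2.02], [-2.83, 2.83]. Speed limits (rad/s): [1.89, 1.89, 2.57, 2.57, 3.01, 3.01, 3.01].

### API

Orientations are given as a unit quaternion [w, x, y, z].
In Python, from workcell import ctrl gives the robot as it stands.
- The arm moves only by the tool arm_command, never from a script. Its argument "targets" is a list of rows, each a list of 5 numbers: the shift along the tool's x, y, z in mm, then the turn about the tool's x in degrees, then the finger opening in mm, from 0 to 85.4. In form: [[dx, dy, dz, roll, hand], ...]. A call has 1 to 8 rows; each row is the pose to reach, as a shift and turn from the pose commanded when the call began, along the tool's axes at that moment; what a row does not reach only later rows make up. A row lasts 1/10 s, in which the tool goes at most 50 mm and 8.59 degrees, less where a joint would pass 70% of its speed; a pose out of reach is approached as far as the arm can. A call with a gripper value outside its range is refused whole. The fingers move at their own pace and stop on an object; "grip_force" is the grip in N (left out, the last holds). Time passes only in rows, so rows that repeat a pose let the fingers close. It gives the time, the measured TCP pose, the force and the opening at its end, in the units of the state.
- ctrl.get_state(): the state, without advancing time (a new reading comes with each control period).
- ctrl.camera(name): name is "scene" or "top"; returns a dict with "frame" (384x512x3 uint8, blue, green, red), "depth" (384x512 float32, mm along the optical axis (not along the pixel's ray), 0 where there is no reading), "camera_matrix" (3x3 intrinsics, pixels), "k1" (the pictures are not rectified: a ray, as slopes to the right and down, at radius r is drawn at 1 + k1 r^2 times it, then the intrinsics apply), "rvec" (rotation vector, rad) and "tvec" (3), from world to camera coordinates, as OpenCV has them. Camera axes: x right, y down, z forward; pixel columns grow to the right and rows downward; lengths in mm; the calibration is good to about 2 mm. A picture is of the moment at which its call begins.
- ctrl.hand_in(): hands the job in, once; it reports no verdict.
The state is a dict: "time": time; "qpos": joint angles; "qd": joint speeds; "joint_efforts": joint torques, N m; "tcp_pos": TCP position; "eef_rot": TCP orientation; "wrist_force": force on the tool from outside, world axes, zero at the start; "torque": the same for the moment, N m; "opening": finger opening in mm.
Only numpy, scipy, OpenCV 4.12 (cv2) and the standard library are available. Lean on these libraries where they do the work, as an engineer would, in place of code of your own. Each camera call takes 0.05 s, during which the arm holds its last target.

### The job

Make up the two service kits, one part to a compartment: the blue tray takes the tall oil filter, the green relay and the brake pads, and the red tray takes the short oil filter, the spark plug and the fuel filter. One part of the blue kit has been put in the red tray by mistake, so find it and move it over; what is still missing lies among the stock on the grey mat. Set each part down on the tray floor (do not drop it), oil filters and relay standing and the spark plug lying as they are now, and leave the parts that are already in the right tray, and the speedometer, where they are.

Things in the scene. Friction and masses are not known exactly. Their poses are not given: they have to be found in the camera images.
- blue_tray: Blue plastic kit tray, fixed, 260 x 106 mm, open on top. Origin: centre of its underside; x along its length (roughly away from the robot), y across, z up. Floor top at z = 3 mm; outer walls 4 mm and two cross walls 3 mm thick, all up to z = 12 mm. Three equal compartments in a row, 82 mm along x by 98 mm along y inside, centred at x = -85, 0, +85 mm. Left or right of the grey mat.
- red_tray: Red plastic kit tray, otherwise just like the blue one: fixed, 260 x 106 mm, origin at the centre of its underside, x along its length, y across, floor top at z = 3 mm, walls to 12 mm, three compartments of 82 x 98 mm centred at x = -85, 0, +85 mm. On the other side of the mat.
- stock_mat: Grey ribbed rubber mat between the trays, fixed, 330 x 290 mm, 3 mm thick. Origin: centre of its underside. On it lie stock parts, at least 85 mm apart centre to centre, among them things of neither kit: the speedometer, a steel ball bearing (42 mm across, 12 mm high) and a small yellow and black carton (62 x 26 x 26 mm).
- tall_filter: Tall, slim cartridge oil filter, standing: cylinder 42 mm in diameter, 60 mm high; black end caps 6 mm thick, cream pleated paper about 40 mm across between them, a dark steel-rimmed disc in the top. About 60 g. Origin: centre of its underside, z up. At the start on the mat or in the red tray.
- short_filter: Short, wide cartridge oil filter, standing: cylinder 54 mm in diameter, 34 mm high; orange end caps 6 mm thick, cream pleated paper about 50 mm across between them, a dark steel-rimmed disc in the top. About 50 g. Origin: centre of its underside, z up. At the start on the mat.
- relay: Green plug-in relay, standing with its four brass blades upward: body 28 x 28 mm and 30 mm high, blades 10 mm more (40 mm in all). About 35 g. Origin: centre of its underside; x and y square to its sides, z up. At the start on the mat or in the red tray.
- spark_plug: Spark plug lying on its side, 73 mm long: steel hexagon 21 mm across flats (24 over corners), 20 mm long, a flat side down, on which it balances; white insulator and brass terminal to one side, thread to the other. About 50 g. Origin: on its long axis amid the hexagon, 10 mm above what it lies on; x along the plug to the terminal, which ends at +41 mm; thread end at -33 mm. At the start on the mat.
- brake_pads: Pair of brake pads face to face as one piece: two steel plates with brown friction material between, 78 x 41 x 18 mm, lying flat. Origin: centre of its underside, x along its length, z up. Already in the blue tray, in a compartment of its own.
- fuel_filter: In-line fuel filter lying on its side: clear amber barrel with a paper core between white hexagonal end caps 30 mm across flats, and a white spigot at each end; 80 mm long, 35 mm wide. Origin: its centre, 15 mm above what it lies on; x along its length. Already in the red tray, in a compartment of its own.
- speedometer: Round speedometer lying on its back on the mat among the stock, of neither kit: black can with a bright steel rim 66 mm in diameter, 28 mm high, black dial with white marks and a red needle. Origin: centre of its underside, z up.
Things that resemble listed ones, but are neither listed nor needed, are in the scene too. Leave any pink or turquoise look-alike of the spark_plug alone.

How it is judged:
By the outcome, as a careful person would: the job done as asked, in the order asked, and still so for the second after the job is handed in, with the robot touching nothing.
It also fails if it takes over 102 s, if anything falls off the work surface, if the arm or the gripper's body presses on something with over 40 N, if the wrist force passes 120 N, or if a joint passes its speed limit or range.

## Working session

There is one attempt and no reset: what is moved stays moved. The work goes in short steps, Python scripts to look and compute and a tool call to move; the robot and the scene stay as the last step left them, time stands still between calls to the robot, and variables do not carry over. Pictures are saved under pics/ and viewed, and the job is handed in when it is done.

Besides the shell and the picture viewer there is one more tool, called after "Request:" as a command line: name --pt "numbers of a row" for each row, then --argument value for the rest. arm_command: Moves the arm, as the interface text tells. Its arguments: {"type":"object","properties":{"targets":{"type":"array"},"grip_force":{"type":"number"}},"required":["targets"]}

```bash
mkdir -p pics; cat > h.py <<'E'
import numpy as np,cv2
from workcell import ctrl
def grab(n):
    c=ctrl.camera(n); np.savez('/tmp/%s.npz'%n,**{k:np.array(v) for k,v in c.items()}); return c
def load(n):
    return dict(np.load('/tmp/%s.npz'%n))
def pts(c):
    K=np.array(c['camera_matrix']);R,_=cv2.Rodrigues(np.array(c['rvec'],float));t=np.array(c['tvec'],float).ravel()
    d=c['depth'];h,w=d.shape
    u,v=np.meshgrid(np.arange(w),np.arange(h))
    p=cv2.undistortPoints(np.stack([u,v],-1).reshape(-1,1,2).astype(float),K,np.array([float(c['k1']),0,0,0])).reshape(h,w,2)
    P=np.dstack([p[...,0]*d,p[...,1]*d,d])
    W=(P-t)@R
    W[d==0]=np.nan
    return W
E
python3 - <<'E'
from h import *
for n in('top','scene'):
    c=grab(n); cv2.imwrite('pics/%s0.png'%n,cv2.resize(c['frame'],(800,600),interpolation=cv2.INTER_CUBIC))
    R,_=cv2.Rodrigues(np.array(c['rvec'],float)); print(n,(-R.T@np.array(c['tvec']).ravel()).round(),c['camera_matrix'],c['k1'])
print(ctrl.get_state())
E
```

```text
top [ 369.  -13. 1025.] [[417.90148698   0.         259.97112358]
 [  0.         417.90148698 188.29692865]
 [  0.           0.           1.        ]] -0.03911705620721142
scene [977. -88. 805.] [[468.6953847    0.         252.89763038]
 [  0.         468.6953847  193.76562857]
 [  0.           0.           1.        ]] 0.050096589055704785
{'time': 0.1, 'qpos': array([ 1.17426979,  0.70701538, -0.02763326,  1.48491423,  0.02203038,
        0.95089492, -0.07551839]), 'qd': array([ 9.76461817e-05, -1.40851582e-03, -6.00286258e-04, -1.83176721e-03,
        7.14781373e-04, -6.08852226e-04, -8.63539674e-04]), 'joint_efforts': array([-6.53238058e-04, -8.84293485e+01,  1.23583362e+00, -2.36452121e+01,
        1.69723219e-02,  5.14831598e-03,  5.96159180e-05]), 'tcp_pos': array([ 199.69739249, -538.97787056,  230.89759771]), 'eef_rot': array([-0.12447631, -0.69593492, -0.1251169 ,  0.69607901]), 'wrist_force': array([ 1.079612  , -0.04936125,  0.82317676]), 'torque': array([ 0.0216608 , -0.00628642,  0.00070287]), 'opening': 85.24927311654999}
```

View pics/top0.png

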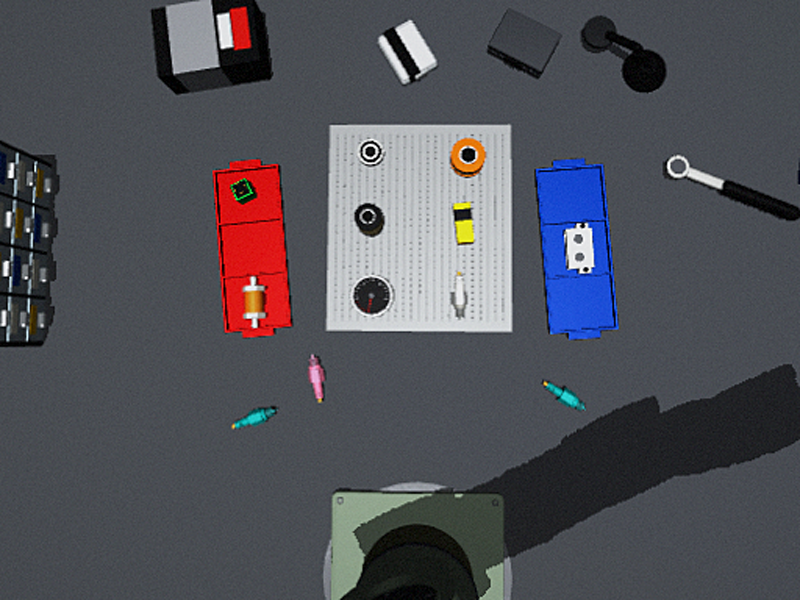

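View pics/scene0.png

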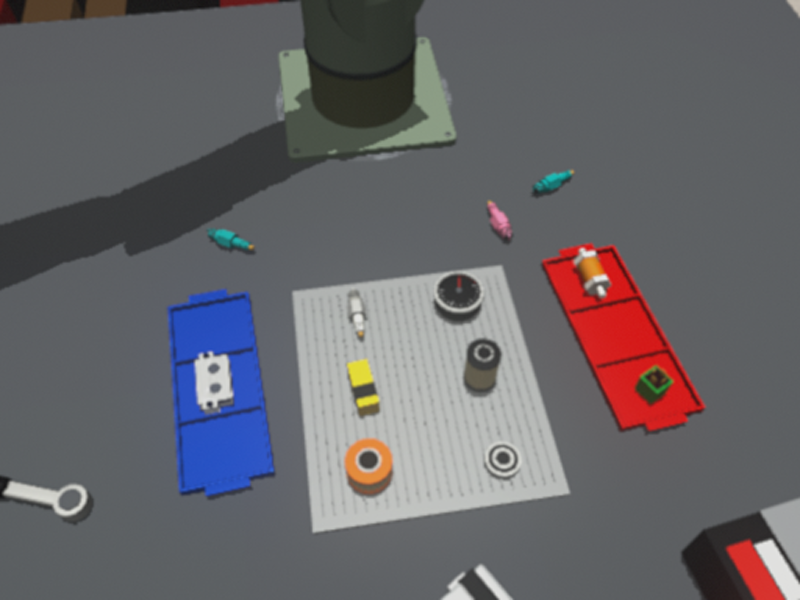

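The top view (800x600 pixels) shows:
- **Red tray, left:** the relay is at (243,190), which is the misplaced part. The fuel filter is at (254,300).
- **Blue tray, right:** the brake pads are at (579,248).
- **Mat, parts I need:** orange short filter (468,157), dark tall filter (369,218), and a white/steel spark plug (459,295).
- **Mat, leave alone:** bearing (371,152), carton (463,222) and speedometer (372,295).

The spark plug look-alikes are pink (317,378) and turquoise (254,418) and (565,395). The one at (459,295) fits the description because it has a white insulator, steel hexagon and brass tip, and lies on the mat. Next I'll measure positions and confirm it in a crop.

```bash
cat > meas.py <<'E'
from h import *
import sys
def obj(W,box,zmin,name,zmax=200):
    x0,x1,y0,y1=box
    m=(W[...,0]>x0)&(W[...,0]<x1)&(W[...,1]>y0)&(W[...,1]<y1)&(W[...,2]>zmin)&(W[...,2]<zmax)
    P=W[m]
    if len(P)<5: print(name,'none');return
    r=cv2.minAreaRect(P[:,:2].astype(np.float32))
    print(name,len(P),'mean',P.mean(0).round(1),'rect',np.round(r[0],1),np.round(r[1],1),round(r[2],1),'ztop',np.percentile(P[:,2],[50,90,98]).round(1))
E
python3 - <<'E'
from meas import *
for n in('top','scene'):
    c=load(n);W=pts(c);f=c['frame'];np.set_printoptions(suppress=True)
    hsv=cv2.cvtColor(f,cv2.COLOR_BGR2HSV).astype(int)
    print(n)
    for nm,(u,v) in dict(relay=(243,190),tall=(369,218),short=(468,157),plug=(459,295),pads=(579,248),bear=(371,152),fuel=(254,300),carton=(463,222),speedo=(372,295)).items():
        if n=='top': print(nm,W[int(v*.64),int(u*.64)].round(1))
    for nm,lo,hi in(('red',(0,170),(8,256)),('blue',(105,122),(0,0))):
        H=hsv[...,0];S=hsv[...,1];V=hsv[...,2]
        m=((H<6)|(H>174)) if nm=='red' else ((H>108)&(H<125))
        m=m&(S>180)&(V>70)&(abs(W[...,2])<25)
        mm=m.astype(np.uint8);k,l,s,_=cv2.connectedComponentsWithStats(mm)
        i=1+np.argmax(s[1:,4]);P=W[l==i]
        r=cv2.minAreaRect(P[:,:2].astype(np.float32));print(nm,len(P),np.round(r[0],1),np.round(r[1],1),r[2], np.percentile(P[:,2],[5,50,95]).round(1))
a=load('top')['frame']; b=load('scene')['frame']
A=cv2.resize(a[165:220,265:325],(400,367),interpolation=cv2.INTER_CUBIC)
B=cv2.resize(b[175:225,205:255],(367,367),interpolation=cv2.INTER_CUBIC)
cv2.imwrite('pics/plug.png',np.hstack([A,B]))
E
```

```text
top
relay [598.8 275.5  30.3]
tall [548.4  73.8  62.6]
short [648.  -74.5  37.6]
plug [437.1 -61.   23.3]
pads [ 511.  -247.    18.3]
bear [661.2  76.6  18.1]
fuel [425.4 254.   30.2]
carton [548.  -67.9  26.5]
speedo [436.   70.7  28.8]
red 3944 [510.6 266.9] [282.  110.9] 5.992666721343994 [-0.8  2.7 12.2]
blue 4126 [ 511.4 -247.4] [282.2 110.6] 4.444242477416992 [-0.5  3.  12.6]
scene
red 5220 [510.1 265.7] [281.6 106.8] 5.927581787109375 [-0.6  2.3 11.2]
blue 5400 [ 516.7 -244. ] [270.9 104.2] 4.5382466316223145 [-0.7  1.9 11.1]
```

View pics/plug.png

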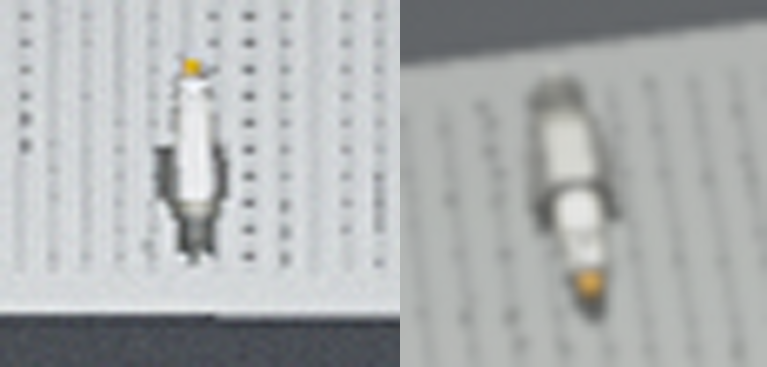

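The crop confirms it: grey/white plug, brass terminal pointing to +x (far), dark hexagon in the middle. Now the exact object fits.

```bash
python3 - <<'E'
from meas import *
np.set_printoptions(suppress=True)
for n in('top','scene'):
    W=pts(load(n));print(n)
    obj(W,(560,640,235,320),22,'relaybody')
    obj(W,(560,640,235,320),15,'relay15')
    obj(W,(505,585,35,115),50,'tall')
    obj(W,(505,585,35,115),12,'tall12')
    obj(W,(605,690,-115,-35),28,'short')
    obj(W,(605,690,-115,-35),10,'short10')
    obj(W,(390,490,-105,-25),17,'plughex')
    obj(W,(390,490,-105,-25),9,'plug')
    obj(W,(460,570,-300,-200),14.5,'pads')
    obj(W,(505,600,-110,-20),18,'carton')
    obj(W,(395,480,30,115),15,'speedo')
    obj(W,(370,470,215,300),15,'fuel')
a=load('top')['frame']; b=load('scene')['frame']
A=cv2.resize(a[105:140,140:175],(400,400),interpolation=cv2.INTER_CUBIC)
B=cv2.resize(b[225:270,395:440],(400,400),interpolation=cv2.INTER_CUBIC)
cv2.imwrite('pics/relay.png',np.hstack([A,B]))
E
```

```text
top
relaybody 147 mean [598.3 276.3  32.4] rect [599.3 277.6] [29.8 28. ] 26.3 ztop [32.5 35.9 41.8]
relay15 163 mean [597.9 275.7  31.1] rect [608.3 281. ] [50.6 30.3] 20.1 ztop [32.  35.7 41.7]
tall 247 mean [549.2  76.9  62.5] rect [549.4  77.1] [39.5 40.2] 71.0 ztop [62.6 65.2 66.2]
tall12 284 mean [547.5  76.   58.2] rect [549.4  77.1] [39.5 40.2] 71.0 ztop [62.2 65.1 66.2]
short 391 mean [650.4 -73.8  36.6] rect [651.5 -73.3] [53.5 50.6] 0.6 ztop [36.6 39.  40.3]
short10 418 mean [649.2 -73.6  35.3] rect [651.5 -73.3] [53.5 50.6] 0.6 ztop [36.5 38.9 40.3]
plughex 142 mean [432.4 -61.8  20.8] rect [435.  -61.3] [67.6 19.2] 0.1 ztop [20.5 24.  25.6]
plug 193 mean [433.2 -62.1  19.2] rect [436.5 -62.7] [70.5 22. ] 0.2 ztop [19.2 23.7 25.3]
pads 492 mean [ 509.7 -249.    20.4] rect [ 511.2 -251.5] [81.2 93.5] 8.3 ztop [20.4 23.  24.3]
carton 288 mean [546.9 -67.8  28.2] rect [547.4 -67.9] [62.8 26.3] 6.1 ztop [28.1 30.6 31.8]
speedo 586 mean [433.5  72.7  30.9] rect [433.7  73. ] [62.8 62.7] 0.8 ztop [31.  33.3 34.6]
fuel 309 mean [422.7 253.5  27.2] rect [419.8 256.7] [86.  35.6] 
[... 457 characters left out ...]
-74.4] [53.8 53.6] 32.3 ztop [35.9 37.9 39. ]
short10 837 mean [654.  -74.7  34. ] rect [651.3 -74.4] [53.8 53.6] 32.3 ztop [35.7 37.8 38.9]
plughex 157 mean [433.1 -62.6  20.1] rect [432.4 -61.9] [66.6 18.9] 2.2 ztop [19.7 23.2 24.1]
plug 243 mean [436.5 -63.1  18.1] rect [435.5 -62.6] [72.7 23.7] 3.1 ztop [18.  22.9 23.8]
pads 692 mean [ 511.4 -248.3   19.9] rect [ 503.5 -250.3] [90.  56.7] 23.1 ztop [19.9 21.7 22.7]
carton 438 mean [550.2 -68.5  27.5] rect [547.4 -68.7] [62.6 26.3] 6.9 ztop [27.9 29.7 30.6]
speedo 735 mean [437.2  70.8  29.3] rect [433.3  71.4] [63.5 66. ] 77.9 ztop [30.2 32.1 33.3]
fuel 372 mean [427.  255.   26.1] rect [422.8 257.8] [80.2 33.6] 1.6 ztop [27.5 31.8 33.1]
```

View pics/relay.png

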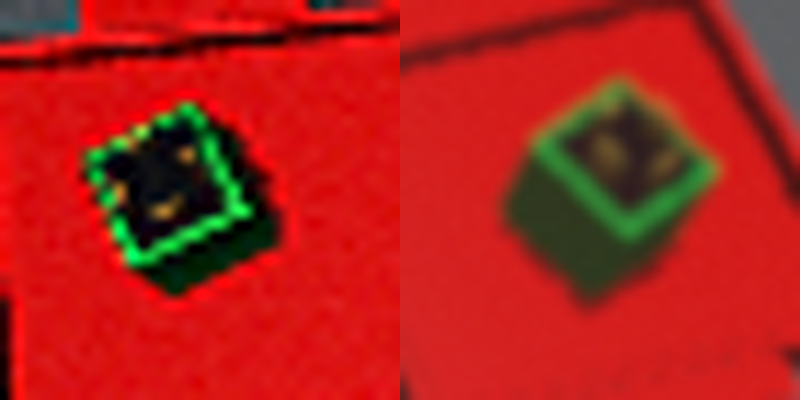

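```bash
cat > plan.py <<'E'
# plan.py x y z jawyaw(deg) -> shift in tool axes and roll (nearest half turn)
import sys,numpy as np
from scipy.spatial.transform import Rotation as R
from workcell import ctrl
s=ctrl.get_state();q=s['eef_rot'];r=R.from_quat([q[1],q[2],q[3],q[0]]);p=s['tcp_pos'];M=r.as_matrix()
yaw=np.degrees(np.arctan2(M[1,1],M[0,1]))
np.set_printoptions(suppress=True,precision=2)
print('t',round(s['time'],2),'tcp',p,'jawyaw',round(yaw,2),'toolx',M[:,0],'q',s['qpos'],'open',round(s['opening'],1),'F',s['wrist_force'])
a=list(map(float,sys.argv[1:]))
for i in range(0,len(a),4):
    x,y,z,w=a[i:i+4]
    d=M.T@(np.array([x,y,z])-p)
    dr=-(w-yaw); dr=(dr+90)%180-90
    print('target',a[i:i+4],'shift',d.round(1),'roll',round(dr,1),'or',round(dr-180*np.sign(dr),1))
E
python3 plan.py 560 -150 170 117 599.2 277.8 150 117
```

```text
t 0.1 tcp [ 199.7  -538.98  230.9 ] jawyaw -69.67 toolx [-0.  0. -1.] q [ 1.17  0.71 -0.03  1.48  0.02  0.95 -0.08] open 85.2 F [ 1.08 -0.05  0.82]
target [560.0, -150.0, 170.0, 117.0] shift [  61.1 -239.5 -473. ] roll -6.7 or 173.3
target [599.2, 277.8, 150.0, 117.0] shift [  81.5 -627.  -658.4] roll -6.7 or 173.3
```

Request:
arm_command --pt "61 -240 -473 -6.7 60" --pt "61 -240 -473 -6.7 60" --pt "61 -240 -473 -6.7 60" --pt "61 -240 -473 -6.7 60" --pt "61 -240 -473 -6.7 60" --pt "61 -240 -473 -6.7 60" --pt "61 -240 -473 -6.7 60" --pt "61 -240 -473 -6.7 60"

```text
time: 0.9
tcp_pos: [470.7, -245.7, 185.3]
eef_rot: [-0.165, -0.687, -0.165, 0.688]
wrist_force: [0.7, -1.8, -0.2]
opening: 60.2
```

```bash
python3 plan.py 599 278 120 117
```

```text
t 0.9 tcp [ 470.65 -245.68  185.25] jawyaw -62.97 toolx [-0.  0. -1.] q [ 0.41  0.7   0.02  1.71 -0.01  0.73 -0.66] open 60.2 F [ 0.71 -1.82 -0.24]
target [599.0, 278.0, 120.0, 117.0] shift [  65.3 -408.1 -352.3] roll 0.0 or -180.0
```

Request:
arm_command --pt "60 -405 -350 0 55" --pt "60 -405 -350 0 55" --pt "60 -405 -350 0 55" --pt "60 -405 -350 0 55" --pt "60 -405 -350 0 55" --pt "60 -405 -350 0 55" --pt "60 -405 -350 0 55" --pt "60 -405 -350 0 55"

```text
time: 1.7
tcp_pos: [564.5, 140.8, 140.7]
eef_rot: [-0.165, -0.687, -0.165, 0.688]
wrist_force: [0.8, -0.6, -0.4]
opening: 55.0
```

Request:
arm_command --pt "0 -100 -80 0 52" --pt "0 -100 -80 0 52" --pt "0 -100 -80 0 52" --pt "0 -100 -80 0 52" --pt "0 -100 -80 0 52" --pt "0 -100 -80 0 52"

```text
time: 2.3
tcp_pos: [590.3, 262.8, 141.0]
eef_rot: [-0.165, -0.687, -0.165, 0.688]
wrist_force: [-0.1, -1.1, 0.1]
opening: 52.2
```

```bash
python3 plan.py 599 278 120 117
```

```text
t 2.3 tcp [590.35 262.78 141.03] jawyaw -63.04 toolx [-0. -0. -1.] q [-0.53  0.93  0.15  1.31 -0.15  0.92 -1.45] open 52.2 F [-0.09 -1.12  0.08]
target [599.0, 278.0, 120.0, 117.0] shift [ 21.   -9.7 -14.6] roll -0.0 or 180.0
```

Request:
arm_command --pt "30 -9.7 -14.6 0 50" --pt "60 -9.7 -14.6 0 50" --pt "80 -9.7 -14.6 0 50" --pt "80 -9.7 -14.6 0 50" --pt "80 -9.7 -14.6 0 50"

```text
time: 2.8
tcp_pos: [599.3, 278.6, 62.0]
eef_rot: [0.165, 0.688, 0.165, -0.687]
wrist_force: [0.5, -0.3, 0.3]
opening: 50.0
```

```bash
python3 plan.py 599.2 278 10 117; python3 - <<'E'
from h import *
c=grab('scene'); f=c['frame'][190:290,350:460]
cv2.imwrite('pics/g1.png',cv2.resize(f,(660,600),interpolation=cv2.INTER_CUBIC))
E
```

```text
t 2.8 tcp [599.33 278.57  61.97] jawyaw -63.03 toolx [ 0.  0. -1.] q [-0.54  1.06  0.14  1.29 -0.16  0.8  -1.46] open 50.0 F [ 0.54 -0.3   0.31]
target [599.2, 278.0, 10.0, 117.0] shift [52.   0.4  0.4] roll -0.0 or 180.0
```

View pics/g1.png

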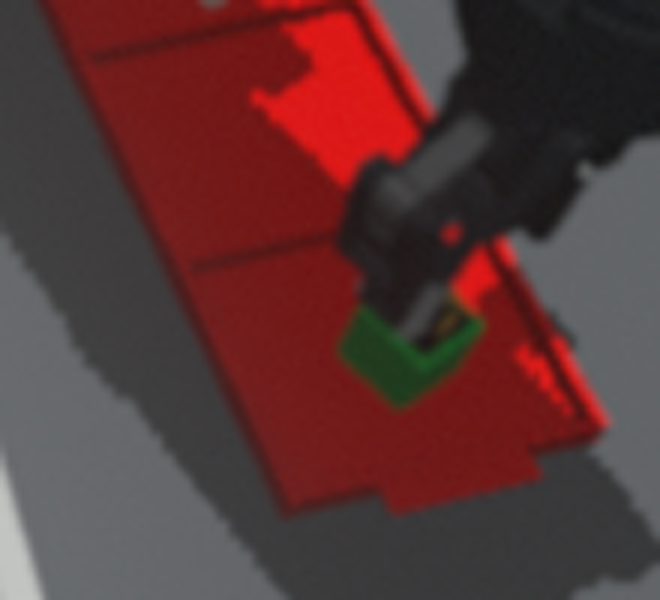

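The fingers hover over the relay, whose crop position is about (410,345), and the jaws line up with its sides. Descending.

Request:
arm_command --pt "10 0.4 0.4 0 50" --pt "20 0.4 0.4 0 50" --pt "30 0.4 0.4 0 50" --pt "30 0.4 0.4 0 50"

```text
time: 3.25
tcp_pos: [598.0, 278.4, 29.4]
eef_rot: [-0.165, -0.687, -0.165, 0.688]
wrist_force: [0.3, -0.1, -0.0]
opening: 49.7
```

Request:
arm_command --pt "10 0 0 0 50" --pt "20 0 0 0 50" --pt "21 0 0 0 50" --pt "21 0 0 0 50"

```text
time: 3.65
tcp_pos: [598.6, 278.7, 9.8]
eef_rot: [-0.165, -0.687, -0.165, 0.688]
wrist_force: [-1.0, -0.1, 0.3]
opening: 50.0
```

Request:
arm_command --pt "0 0 0 0 40" --pt "0 0 0 0 32" --pt "0 0 0 0 24" --pt "0 0 0 0 20" --pt "0 0 0 0 20" --pt "0 0 0 0 20" --grip_force 35

```text
time: 4.25
tcp_pos: [598.9, 278.9, 10.5]
eef_rot: [0.165, 0.688, 0.165, -0.687]
wrist_force: [-1.5, 0.4, 5.4]
opening: 27.2
```

```bash
python3 plan.py 599.2 278 10 117
```

```text
t 4.25 tcp [598.94 278.89  10.54] jawyaw -62.97 toolx [ 0.  0. -1.] q [-0.54  1.13  0.12  1.31 -0.17  0.72 -1.45] open 27.2 F [-1.49  0.42  5.43]
target [599.2, 278.0, 10.0, 117.0] shift [0.5 0.9 0.2] roll 0.0 or -180.0
```

Request:
arm_command --pt "-10 0 0 0 20" --pt "-40 0 0 0 20" --pt "-80 0 0 0 20" --pt "-110 0 0 0 20" --pt "-110 0 0 0 20" --pt "-110 0 0 0 20"

```text
time: 4.85
tcp_pos: [598.7, 278.8, 120.7]
eef_rot: [0.165, 0.688, 0.165, -0.687]
wrist_force: [-0.2, 0.0, -0.9]
opening: 26.9
```

```bash
python3 plan.py 596 -240 120 94.5;python3 - <<'E'
from h import *
c=grab('scene'); f=c['frame'][170:290,340:460]
cv2.imwrite('pics/g2.png',cv2.resize(f,(600,600),interpolation=cv2.INTER_CUBIC))
E
```

```text
t 4.85 tcp [598.72 278.82 120.69] jawyaw -62.97 toolx [ 0.  0. -1.] q [-0.55  0.98  0.15  1.26 -0.16  0.91 -1.47] open 26.9 F [-0.21  0.04 -0.91]
target [596.0, -240.0, 120.0, 94.5] shift [  0.4 460.9 238.2] roll 22.5 or -157.5
```

View pics/g2.png

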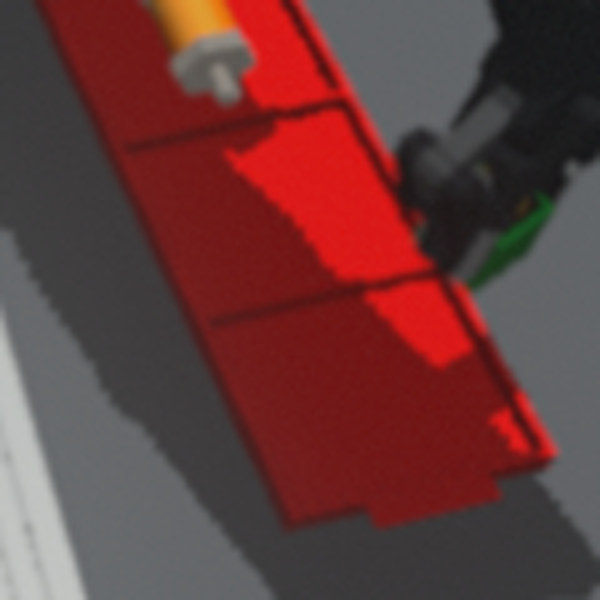

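The relay is in the grip at (510,245) and the far red compartment is empty. Carrying it to the far blue compartment.

Request:
arm_command --pt "0 461 238 22.5 20" --pt "0 461 238 22.5 20" --pt "0 461 238 22.5 20" --pt "0 461 238 22.5 20" --pt "0 461 238 22.5 20" --pt "0 461 238 22.5 20" --pt "0 461 238 22.5 20" --pt "0 461 238 22.5 20"

```text
time: 5.7
tcp_pos: [595.9, -123.1, 119.1]
eef_rot: [-0.028, -0.706, -0.028, 0.707]
wrist_force: [0.1, 0.4, -1.0]
opening: 27.3
```

```bash
python3 plan.py 596 -240 120 94.5
```

```text
t 5.7 tcp [ 595.93 -123.14  119.07] jawyaw -85.47 toolx [-0.  0. -1.] q [ 0.08  0.91  0.15  1.48 -0.17  0.77 -1.19] open 27.3 F [ 0.08  0.42 -1.05]
target [596.0, -240.0, 120.0, 94.5] shift [ -1.  116.5   9.2] roll 0.0 or -180.0
```

Request:
arm_command --pt "0 45 4 0 20" --pt "0 80 7 0 20" --pt "0 90 8 0 20" --pt "0 90 8 0 20" --pt "0 90 8 0 20"

```text
time: 6.2
tcp_pos: [595.9, -210.0, 119.4]
eef_rot: [-0.028, -0.706, -0.029, 0.707]
wrist_force: [-0.0, 0.2, -1.2]
opening: 27.4
```

```bash
python3 plan.py 596 -240 30 94.5
```

```text
t 6.2 tcp [ 595.91 -209.99  119.4 ] jawyaw -85.41 toolx [-0.  0. -1.] q [ 0.23  0.94  0.14  1.38 -0.15  0.83 -1.08] open 27.4 F [-0.02  0.23 -1.22]
target [596.0, -240.0, 30.0, 94.5] shift [89.4 30.1  2.3] roll 0.1 or -179.9
```

Request:
arm_command --pt "20 30 2.3 0 20" --pt "50 30 2.3 0 20" --pt "85 30 2.3 0 20" --pt "95 30 2.3 0 20" --pt "95 30 2.3 0 20" --pt "95 30 2.3 0 20"

```text
time: 6.8
tcp_pos: [596.8, -241.2, 26.5]
eef_rot: [0.028, 0.707, 0.028, -0.706]
wrist_force: [-0.3, 0.5, 0.9]
opening: 27.8
```

```bash
python3 plan.py 596 -240 10.5 94.5
```

```text
t 6.8 tcp [ 596.77 -241.17   26.45] jawyaw -85.42 toolx [ 0. -0. -1.] q [ 0.29  1.08  0.11  1.38 -0.16  0.69 -1.03] open 27.8 F [-0.33  0.46  0.9 ]
target [596.0, -240.0, 10.5, 94.5] shift [16.  -1.2  0.7] roll 0.1 or -179.9
```

Request:
arm_command --pt "6 -1 0.7 0 20" --pt "11 -1 0.7 0 20" --pt "14 -1 0.7 0 20" --pt "14 -1 0.7 0 20" --pt "14 -1 0.7 0 20"

```text
time: 7.3
tcp_pos: [595.2, -240.8, 11.1]
eef_rot: [0.028, 0.707, 0.028, -0.707]
wrist_force: [0.1, 0.3, 0.6]
opening: 27.3
```

Request:
arm_command --pt "1 0 0 0 20" --pt "1 0 0 0 20"

```text
time: 7.5
tcp_pos: [595.3, -240.8, 10.5]
eef_rot: [0.028, 0.707, 0.028, -0.706]
wrist_force: [-2.1, 0.7, 7.4]
opening: 27.1
```

Request:
arm_command --pt "1 0 0 0 20" --pt "1 0 0 0 20"

```text
time: 7.7
tcp_pos: [595.3, -240.8, 10.5]
eef_rot: [0.028, 0.707, 0.028, -0.706]
wrist_force: [-7.1, 3.0, 24.4]
opening: 27.4
```

Contact at z=10.5. Easing off and releasing.

Request:
arm_command --pt "-1.2 0 0 0 20" --pt "-1.2 0 0 0 30" --pt "-1.2 0 0 0 38" --pt "-1.2 0 0 0 44" --pt "-1.2 0 0 0 44" --pt "-1.2 0 0 0 44"

```text
time: 8.3
tcp_pos: [595.1, -240.7, 10.1]
eef_rot: [-0.028, -0.707, -0.028, 0.707]
wrist_force: [-0.2, 0.3, 0.1]
opening: 43.9
```

Request:
arm_command --pt "-15 0 0 0 44" --pt "-45 0 0 0 44" --pt "-90 0 0 0 60" --pt "-110 0 0 0 60" --pt "-110 0 0 0 60" --pt "-110 0 0 0 60"

```text
time: 8.9
tcp_pos: [595.2, -240.7, 121.0]
eef_rot: [0.028, 0.707, 0.028, -0.706]
wrist_force: [-0.4, 0.4, -0.6]
opening: 59.8
```

```bash
python3 plan.py 549.5 77 120 90
```

```text
t 8.9 tcp [ 595.22 -240.71  121.  ] jawyaw -85.47 toolx [ 0. -0. -1.] q [ 0.28  0.95  0.13  1.34 -0.14  0.86 -1.04] open 59.8 F [-0.44  0.35 -0.56]
target [549.5, 77.0, 120.0, 90.0] shift [   0.9 -320.3   20.5] roll 4.5 or -175.5
```

Request:
arm_command --pt "0 -320 20.5 4.5 80" --pt "0 -320 20.5 4.5 80" --pt "0 -320 20.5 4.5 80" --pt "0 -320 20.5 4.5 80" --pt "0 -320 20.5 4.5 80" --pt "0 -320 20.5 4.5 80" --pt "0 -320 20.5 4.5 80" --pt "0 -320 20.5 4.5 80"

```text
time: 9.7
tcp_pos: [548.5, 80.3, 119.6]
eef_rot: [-0.001, -0.706, -0.002, 0.708]
wrist_force: [0.4, -1.1, -0.2]
opening: 80.3
```

```bash
python3 plan.py 549.5 77 85 90; python3 - <<'E'
from meas import *
np.set_printoptions(suppress=True)
for n in('top','scene'):
    c=grab(n);W=pts(c)
    obj(W,(565,640,-290,-195),20,n+' relay',60)
cv2.imwrite('pics/g3.png',cv2.resize(c['frame'],(800,600)))
E
```

```text
t 9.7 tcp [548.46  80.34 119.55] jawyaw -89.7 toolx [-0.  0. -1.] q [-0.31  0.84  0.21  1.69 -0.27  0.64 -1.52] open 80.3 F [ 0.43 -1.12 -0.24]
target [549.5, 77.0, 85.0, 90.0] shift [34.5  3.4 -1.1] roll 0.3 or -179.7
top relay 157 mean [ 593.7 -239.2   32.7] rect [ 594.9 -241.1] [28.2 30. ] 3.9 ztop [33.  36.4 43.3]
scene relay 277 mean [ 598.1 -238.6   31. ] rect [ 595.7 -239.4] [29.3 27.6] 4.2 ztop [31.4 34.3 40.6]
```

View pics/g3.png

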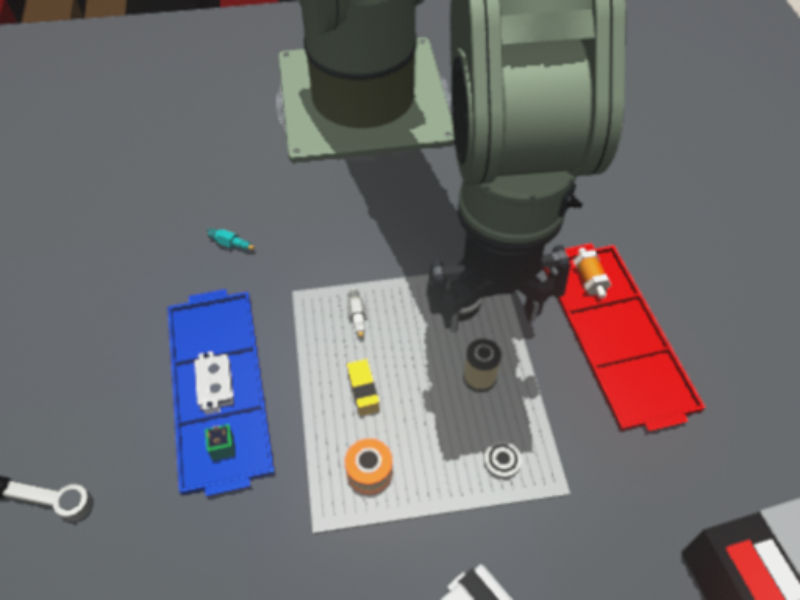

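The relay stands in the far blue compartment at (219,440), measured at (595,-240). Next is the tall filter.

Request:
arm_command --pt "20 2.5 -1 0 70" --pt "34 2.5 -1 0 70" --pt "34 2.5 -1 0 70"

```text
time: 10.1
tcp_pos: [549.8, 72.5, 84.7]
eef_rot: [0.0, -0.706, 0.001, 0.708]
wrist_force: [0.2, -0.4, 1.3]
opening: 70.4
```

```bash
python3 plan.py 549.5 77 14 90
```

```text
t 10.1 tcp [549.78  72.55  84.72] jawyaw -90.09 toolx [-0. -0. -1.] q [-0.29  0.9   0.19  1.71 -0.28  0.56 -1.5 ] open 70.4 F [ 0.2  -0.39  1.3 ]
target [549.5, 77.0, 14.0, 90.0] shift [70.7 -4.5  0.1] roll -0.1 or 179.9
```

Request:
arm_command --pt "0 -4.5 0 0 70" --pt "20 -4.5 0 0 70" --pt "40 -4.5 0 0 70" --pt "55 -4.5 0 0 70" --pt "68 -4.5 0 0 70" --pt "70 -4.5 0 0 70" --pt "70 -4.5 0 0 70"

```text
time: 10.8
tcp_pos: [550.6, 78.6, 16.4]
eef_rot: [-0.0, -0.707, -0.0, 0.707]
wrist_force: [-0.2, -0.1, 0.1]
opening: 70.0
```

Request:
arm_command --pt "0 0 0 0 60" --pt "0 0 0 0 50" --pt "0 0 0 0 42" --pt "0 0 0 0 34" --pt "0 0 0 0 34" --pt "0 0 0 0 34" --pt "0 0 0 0 34" --grip_force 40

```text
time: 11.5
tcp_pos: [550.7, 78.5, 16.6]
eef_rot: [0.0, 0.707, 0.0, -0.707]
wrist_force: [0.1, -2.1, 6.4]
opening: 37.2
```

```bash
python3 plan.py 549.5 77 14 90
```

```text
t 11.5 tcp [550.71  78.53  16.6 ] jawyaw -89.98 toolx [ 0.  0. -1.] q [-0.27  1.01  0.15  1.73 -0.31  0.42 -1.49] open 37.2 F [ 0.09 -2.1   6.41]
target [549.5, 77.0, 14.0, 90.0] shift [2.6 1.5 1.2] roll 0.0 or -180.0
```

Request:
arm_command --pt "-10 0 0 0 34" --pt "-40 0 0 0 34" --pt "-80 0 0 0 34" --pt "-110 0 0 0 34" --pt "-110 0 0 0 34" --pt "-110 0 0 0 34"

```text
time: 12.1
tcp_pos: [550.5, 78.9, 126.9]
eef_rot: [0.0, 0.707, 0.0, -0.707]
wrist_force: [0.1, -0.7, -1.1]
opening: 37.3
```

```bash
python3 plan.py 427 -253 127 94.5;python3 - <<'E'
from h import *
c=grab('scene'); f=c['frame'][130:290,240:400]
cv2.imwrite('pics/g4.png',cv2.resize(f,(600,600),interpolation=cv2.INTER_CUBIC))
E
```

```text
t 12.1 tcp [550.52  78.89 126.87] jawyaw -89.96 toolx [ 0.  0. -1.] q [-0.31  0.83  0.22  1.68 -0.27  0.65 -1.52] open 37.3 F [ 0.1  -0.66 -1.1 ]
target [427.0, -253.0, 127.0, 94.5] shift [ -0.4 331.8 123.8] roll -4.5 or 175.5
```

View pics/g4.png

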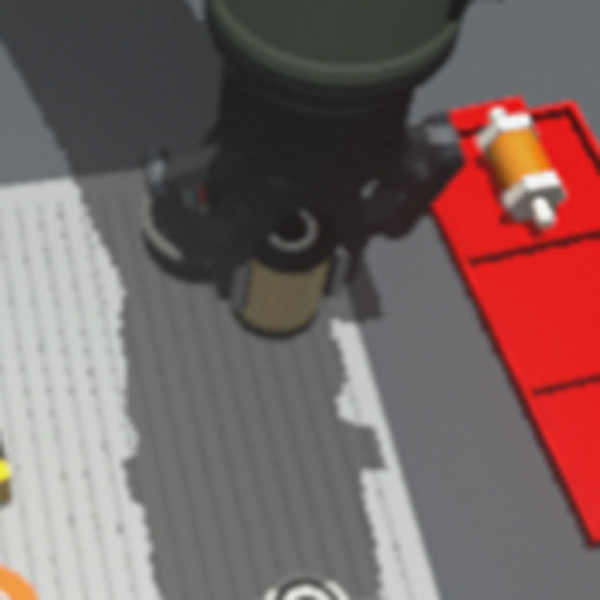

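The tall filter hangs upright between the pads at (285,275). Carrying it to the near blue compartment.

Request:
arm_command --pt "0 332 124 -4.5 34" --pt "0 332 124 -4.5 34" --pt "0 332 124 -4.5 34" --pt "0 332 124 -4.5 34" --pt "0 332 124 -4.5 34" --pt "0 332 124 -4.5 34" --pt "0 332 124 -4.5 34" --pt "0 332 124 -4.5 34"

```text
time: 12.95
tcp_pos: [423.2, -259.1, 125.5]
eef_rot: [-0.026, -0.706, -0.024, 0.708]
wrist_force: [0.7, 1.0, -0.8]
opening: 37.3
```

Request:
arm_command --pt "0 0 0 0 34" --pt "0 0 0 0 34" --pt "0 0 0 0 34"

```text
time: 13.25
tcp_pos: [427.2, -252.0, 125.9]
eef_rot: [-0.028, -0.706, -0.029, 0.707]
wrist_force: [0.2, 0.1, -1.6]
opening: 37.3
```

```bash
python3 plan.py 427 -253 35 94.5
```

```text
t 13.25 tcp [ 427.18 -251.99  125.93] jawyaw -85.35 toolx [-0.  0. -1.] q [ 0.43  0.76  0.07  1.89 -0.1   0.49 -0.92] open 37.3 F [ 0.16  0.05 -1.57]
target [427.0, -253.0, 35.0, 94.5] shift [90.9  1.1  0.2] roll 0.1 or -179.9
```

Request:
arm_command --pt "25 1 0 0 34" --pt "55 1 0 0 34" --pt "85 1 0 0 34" --pt "100 1 0 0 34" --pt "105 1 0 0 34" --pt "106 1 0 0 34" --pt "106 1 0 0 34"

```text
time: 13.95
tcp_pos: [427.2, -254.2, 20.9]
eef_rot: [0.028, 0.707, 0.028, -0.706]
wrist_force: [0.4, 0.8, -0.7]
opening: 37.6
```

```bash
python3 plan.py 427 -253 16.6 94.5
```

```text
t 13.95 tcp [ 427.17 -254.19   20.89] jawyaw -85.44 toolx [ 0. -0. -1.] q [ 0.45  0.96  0.03  1.94 -0.11  0.24 -0.91] open 37.6 F [ 0.37  0.76 -0.65]
target [427.0, -253.0, 16.6, 94.5] shift [ 4.3 -1.2  0.1] roll 0.1 or -179.9
```

Request:
arm_command --pt "2 -1 0 0 34" --pt "3 -1 0 0 34" --pt "3 -1 0 0 34"

```text
time: 14.25
tcp_pos: [426.8, -253.4, 17.4]
eef_rot: [0.028, 0.707, 0.028, -0.706]
wrist_force: [-0.1, 1.0, -0.9]
opening: 37.1
```

Request:
arm_command --pt "0.8 0 0 0 34" --pt "0.8 0 0 0 34"

```text
time: 14.45
tcp_pos: [426.7, -253.5, 16.6]
eef_rot: [0.028, 0.707, 0.028, -0.706]
wrist_force: [0.1, -0.0, 4.2]
opening: 37.4
```

Request:
arm_command --pt "0.7 0 0 0 34" --pt "0.7 0 0 0 34"

```text
time: 14.65
tcp_pos: [426.8, -253.7, 16.3]
eef_rot: [0.028, 0.707, 0.028, -0.706]
wrist_force: [-0.6, -0.6, 16.1]
opening: 37.2
```

Request:
arm_command --pt "-0.8 0 0 0 38" --pt "-0.8 0 0 0 44" --pt "-0.8 0 0 0 50" --pt "-0.8 0 0 0 56" --pt "-0.8 0 0 0 60" --pt "-0.8 0 0 0 60" --pt "-0.8 0 0 0 60"

```text
time: 15.35
tcp_pos: [426.6, -253.4, 16.5]
eef_rot: [-0.028, -0.707, -0.028, 0.707]
wrist_force: [0.0, 0.7, 0.1]
opening: 60.1
```

Request:
arm_command --pt "-20 0 0 0 60" --pt "-40 0 0 0 60" --pt "-70 0 0 0 60" --pt "-110 0 0 0 60" --pt "-110 0 0 0 60" --pt "-110 0 0 0 60"

```text
time: 15.95
tcp_pos: [426.9, -253.5, 127.0]
eef_rot: [0.028, 0.707, 0.028, -0.706]
wrist_force: [-0.2, 0.0, -0.1]
opening: 59.5
```

```bash
python3 plan.py 432.5 -62.3 120 92
```

```text
t 15.95 tcp [ 426.89 -253.47  127.03] jawyaw -85.47 toolx [ 0. -0. -1.] q [ 0.43  0.76  0.07  1.89 -0.1   0.49 -0.92] open 59.5 F [-0.25  0.05 -0.07]
target [432.5, -62.3, 120.0, 92.0] shift [   6.9 -190.1  -20.7] roll 2.5 or -177.5
```

Request:
arm_command --pt "0 -190 -20.7 2.5 50" --pt "0 -190 -20.7 2.5 50" --pt "0 -190 -20.7 2.5 50" --pt "0 -190 -20.7 2.5 50" --pt "0 -190 -20.7 2.5 50" --pt "0 -190 -20.7 2.5 50" --pt "0 -190 -20.7 2.5 50"

```text
time: 16.65
tcp_pos: [432.0, -63.4, 126.1]
eef_rot: [-0.012, -0.707, -0.012, 0.707]
wrist_force: [1.0, -0.0, 0.3]
opening: 50.0
```

```bash
python3 plan.py 432.5 -62.3 60 92; python3 - <<'E'
from meas import *
np.set_printoptions(suppress=True)
for n in('top','scene'):
    c=grab(n);W=pts(c)
    obj(W,(380,466,-300,-205),45,n+' tall',80)
    obj(W,(460,570,-300,-200),14.5,'pads',40)
cv2.imwrite('pics/g5.png',cv2.resize(c['frame'],(800,600)))
E
```

```text
t 16.65 tcp [432.04 -63.35 126.08] jawyaw -88.04 toolx [-0. -0. -1.] q [ 0.    0.71  0.12  2.09 -0.24  0.35 -1.22] open 50.0 F [ 0.98 -0.02  0.28]
target [432.5, -62.3, 60.0, 92.0] shift [66.1 -1.1 -0.6] roll -0.0 or 180.0
top tall 267 mean [ 425.5 -253.9   62.4] rect [ 425.1 -254.4] [39.1 40.6] 0.5 ztop [62.7 64.7 65.9]
pads 490 mean [ 509.4 -248.8   20.4] rect [ 512.2 -258.7] [87.4 78.3] 7.4 ztop [20.5 22.7 24.2]
scene tall 379 mean [ 429.4 -253.    59.8] rect [ 426.2 -254.3] [40.6 40.2] 79.1 ztop [61.4 63.6 64.7]
pads 696 mean [ 511.4 -248.2   19.8] rect [ 510.4 -247.6] [80.8 39.9] 3.5 ztop [19.9 21.8 22.9]
```

View pics/g5.png

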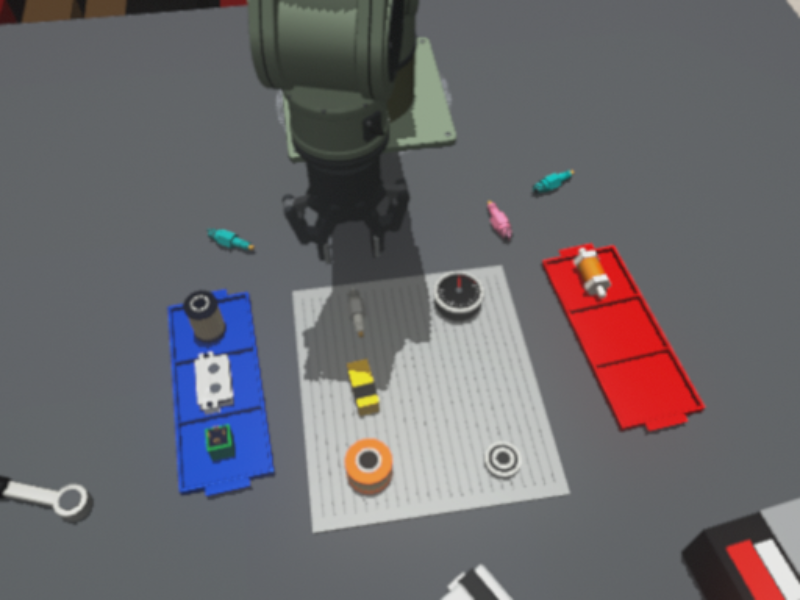

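The blue kit is complete: tall filter at (205,315), pads at (213,380) and relay at (219,440), all standing or lying properly. Now the spark plug.

Request:
arm_command --pt "30 -1 -0.6 0 50" --pt "60 -1 -0.6 0 50" --pt "80 -1 -0.6 0 46" --pt "90 -1 -0.6 0 44" --pt "90 -1 -0.6 0 44" --pt "90 -1 -0.6 0 44"

```text
time: 17.35
tcp_pos: [432.9, -61.7, 37.1]
eef_rot: [0.012, 0.707, 0.012, -0.707]
wrist_force: [-0.5, -0.1, 0.3]
opening: 44.2
```

```bash
python3 plan.py 432.5 -62.3 6 92; python3 - <<'E'
from h import *
c=grab('scene'); f=c['frame'][130:230,180:290]
cv2.imwrite('pics/g6.png',cv2.resize(f,(660,600),interpolation=cv2.INTER_CUBIC))
E
```

```text
t 17.35 tcp [432.95 -61.7   37.15] jawyaw -88.01 toolx [ 0. -0. -1.] q [ 0.05  0.91  0.03  2.15 -0.27  0.09 -1.2 ] open 44.2 F [-0.51 -0.15  0.32]
target [432.5, -62.3, 6.0, 92.0] shift [31.1  0.6  0.5] roll -0.0 or 180.0
```

View pics/g6.png

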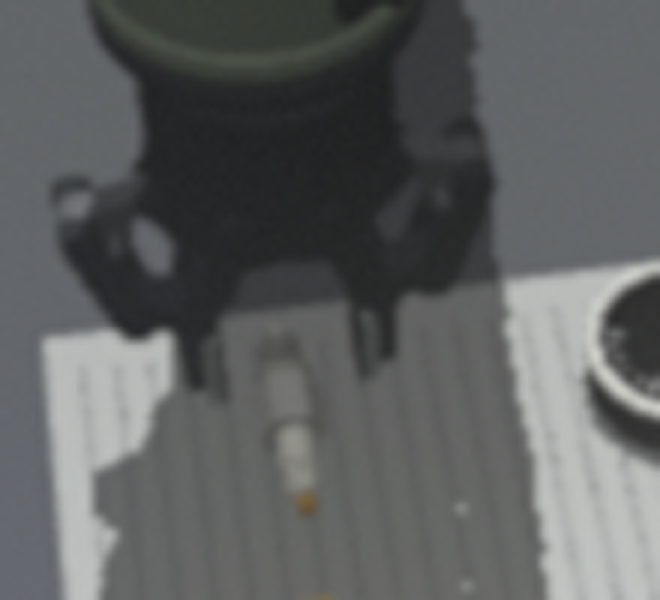

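Request:
arm_command --pt "10 0.6 0.5 0 44" --pt "18 0.6 0.5 0 44" --pt "18 0.6 0.5 0 44" --pt "18 0.6 0.5 0 44"

```text
time: 17.8
tcp_pos: [432.2, -62.0, 18.4]
eef_rot: [-0.012, -0.707, -0.013, 0.707]
wrist_force: [0.3, -1.1, -0.0]
opening: 43.9
```

```bash
python3 plan.py 432.5 -62.3 6 92
```

```text
t 17.8 tcp [432.19 -61.95  18.38] jawyaw -87.97 toolx [-0.  0. -1.] q [ 0.06  0.95  0.01  2.15 -0.27  0.05 -1.2 ] open 43.9 F [ 0.26 -1.11 -0.04]
target [432.5, -62.3, 6.0, 92.0] shift [12.4  0.4 -0.3] roll 0.0 or -180.0
```

Request:
arm_command --pt "6 0.4 -0.3 0 44" --pt "10 0.4 -0.3 0 44" --pt "10 0.4 -0.3 0 44" --pt "10 0.4 -0.3 0 44"

```text
time: 18.2
tcp_pos: [432.6, -62.3, 8.5]
eef_rot: [-0.012, -0.707, -0.013, 0.707]
wrist_force: [0.3, 1.0, 1.6]
opening: 44.4
```

```bash
python3 plan.py 432.5 -62.3 6 92; python3 -c "
from workcell import ctrl;print(ctrl.get_state()['qpos'])"
```

```text
t 18.2 tcp [432.62 -62.35   8.49] jawyaw -87.97 toolx [-0.  0. -1.] q [ 0.07  0.97  0.01  2.15 -0.27  0.02 -1.2 ] open 44.4 F [0.32 1.05 1.59]
target [432.5, -62.3, 6.0, 92.0] shift [ 2.5 -0.   0.1] roll 0.0 or -180.0
[ 0.06607472  0.97028533  0.00717289  2.14972543 -0.26933215  0.02263309
 -1.19604367]
```

Request:
arm_command --pt "2.2 0 0 0 44" --pt "2.2 0 0 0 44" --pt "2.2 0 0 0 36" --pt "2.2 0 0 0 28" --pt "2.2 0 0 0 20" --pt "2.2 0 0 0 16" --pt "2.2 0 0 0 16" --pt "2.2 0 0 0 16" --grip_force 35

```text
time: 19.0
tcp_pos: [432.7, -62.3, 6.6]
eef_rot: [0.012, 0.707, 0.013, -0.707]
wrist_force: [-0.3, 0.5, 5.4]
opening: 21.9
```

```bash
python3 plan.py 432.5 -62.3 6 92; python3 -c "
from workcell import ctrl;print(ctrl.get_state()['qpos'])"
```

```text
t 19.0 tcp [432.71 -62.34   6.57] jawyaw -87.97 toolx [ 0.  0. -1.] q [ 0.07  0.97  0.01  2.15 -0.27  0.02 -1.2 ] open 21.9 F [-0.31  0.46  5.35]
target [432.5, -62.3, 6.0, 92.0] shift [ 0.6 -0.   0.2] roll 0.0 or -180.0
[ 0.06695822  0.97461191  0.00553676  2.14985958 -0.27003252  0.01757888
 -1.1953169 ]
```

Request:
arm_command --pt "-10 0 0 0 16" --pt "-30 0 0 0 16" --pt "-60 0 0 0 16" --pt "-100 0 0 0 16" --pt "-110 0 0 0 16" --pt "-110 0 0 0 16" --pt "-110 0 0 0 16"

```text
time: 19.7
tcp_pos: [432.5, -62.2, 116.0]
eef_rot: [-0.013, -0.707, -0.013, 0.707]
wrist_force: [-1.4, 0.4, -0.9]
opening: 22.1
```

```bash
python3 plan.py 510 266 117 6; python3 - <<'E'
from h import *
c=grab('scene'); f=c['frame'][100:210,170:290]
cv2.imwrite('pics/g7.png',cv2.resize(f,(650,600),interpolation=cv2.INTER_CUBIC))
E
```

```text
t 19.7 tcp [432.55 -62.24 116.01] jawyaw -87.96 toolx [-0.  0. -1.] q [ 0.    0.74  0.11  2.1  -0.25  0.32 -1.21] open 22.1 F [-1.36  0.43 -0.85]
target [510.0, 266.0, 117.0, 6.0] shift [  -0.9 -325.3  -89.1] roll 86.0 or -94.0
```

View pics/g7.png

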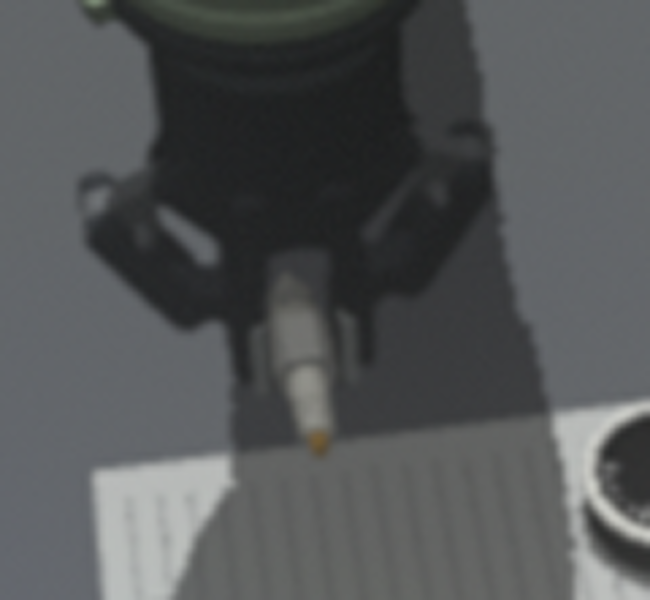

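The plug is level in the jaws, brass tip at (318,443). Moving to the middle red compartment and turning it across the tray.

Request:
arm_command --pt "0 -322 -90 -94 16" --pt "0 -322 -90 -94 16" --pt "0 -322 -90 -94 16" --pt "0 -322 -90 -94 16" --pt "0 -322 -90 -94 16" --pt "0 -322 -90 -94 16" --pt "0 -322 -90 -94 16" --pt "0 -322 -90 -94 16"

```text
time: 20.55
tcp_pos: [510.4, 267.5, 114.6]
eef_rot: [-0.412, -0.574, -0.414, 0.574]
wrist_force: [-0.1, -1.5, -0.2]
opening: 21.6
```

```bash
python3 plan.py 510.9 262.2 117 6
```

```text
t 20.55 tcp [510.36 267.46 114.57] jawyaw -18.59 toolx [-0.  0. -1.] q [-0.51  0.86 -0.06  1.61  0.07  0.67 -0.92] open 21.6 F [-0.08 -1.5  -0.25]
target [510.9, 262.2, 117.0, 6.0] shift [-2.4  2.2  4.8] roll -24.6 or 155.4
```

Request:
arm_command --pt "0 0 0 -24.6 16" --pt "0 0 0 -24.6 16" --pt "0 0 0 -24.6 16" --pt "0 0 0 -24.6 16" --pt "0 0 0 -24.6 16" --pt "0 0 0 -24.6 16"

```text
time: 21.15
tcp_pos: [511.0, 262.6, 115.9]
eef_rot: [0.522, 0.477, 0.522, -0.477]
wrist_force: [0.9, 0.2, -0.2]
opening: 22.2
```

```bash
python3 plan.py 510.9 262.2 30 6
```

```text
t 21.15 tcp [511.01 262.58 115.86] jawyaw 5.2 toolx [-0. -0. -1.] q [-0.44  0.86 -0.17  1.61  0.21  0.69 -0.63] open 22.2 F [ 0.9   0.16 -0.16]
target [510.9, 262.2, 30.0, 6.0] shift [85.9 -0.1  0.4] roll -0.8 or 179.2
```

Request:
arm_command --pt "30 0 0 -0.8 16" --pt "60 0 0 -0.8 16" --pt "82 0 0 -0.8 16" --pt "88 0 0 -0.8 16" --pt "88 0 0 -0.8 16" --pt "88 0 0 -0.8 16"

```text
time: 21.75
tcp_pos: [511.6, 262.9, 29.4]
eef_rot: [0.526, 0.473, 0.526, -0.472]
wrist_force: [0.2, 1.3, 0.6]
opening: 21.7
```

```bash
python3 plan.py 510.9 262.2 6.6 6; python3 - <<'E'
from h import *
c=grab('scene'); f=c['frame'][130:280,320:460]
cv2.imwrite('pics/g8.png',cv2.resize(f,(560,600),interpolation=cv2.INTER_CUBIC))
E
```

```text
t 21.75 tcp [511.61 262.9   29.37] jawyaw 6.14 toolx [ 0.  0. -1.] q [-0.46  1.   -0.14  1.65  0.24  0.51 -0.64] open 21.7 F [0.24 1.25 0.6 ]
target [510.9, 262.2, 6.6, 6.0] shift [22.8 -0.8  0.6] roll 0.1 or -179.9
```

View pics/g8.png

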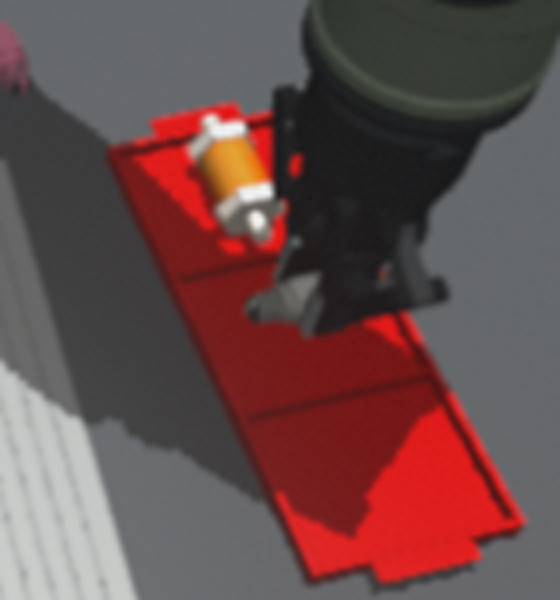

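The plug's thread end is at (260,310) in the crop, above the middle compartment. The near finger clears the fuel filter spigot at (258,225). Lowering.

Request:
arm_command --pt "8 -0.8 0.6 0 16" --pt "16 -0.8 0.6 0 16" --pt "20.5 -0.8 0.6 0 16" --pt "20.5 -0.8 0.6 0 16" --pt "20.5 -0.8 0.6 0 16"

```text
time: 22.3
tcp_pos: [510.5, 261.9, 7.8]
eef_rot: [0.526, 0.472, 0.526, -0.472]
wrist_force: [0.2, -1.2, 0.1]
opening: 22.0
```

Request:
arm_command --pt "0.8 0 0 0 16" --pt "0.8 0 0 0 16"

```text
time: 22.5
tcp_pos: [510.6, 262.0, 7.2]
eef_rot: [0.526, 0.472, 0.526, -0.472]
wrist_force: [-0.7, -0.2, -0.3]
opening: 21.8
```

Request:
arm_command --pt "0.7 0 0 0 16" --pt "0.7 0 0 0 16"

```text
time: 22.7
tcp_pos: [510.6, 262.0, 6.6]
eef_rot: [0.526, 0.472, 0.526, -0.472]
wrist_force: [-0.9, -0.5, 4.6]
opening: 21.6
```

Contact at z=6.6, the same height as at the pick. Releasing.

Request:
arm_command --pt "0 0 0 0 22" --pt "0 0 0 0 26" --pt "0 0 0 0 30" --pt "0 0 0 0 34" --pt "0 0 0 0 36" --pt "0 0 0 0 36" --pt "0 0 0 0 36"

```text
time: 23.4
tcp_pos: [510.5, 261.9, 6.4]
eef_rot: [0.526, 0.472, 0.526, -0.472]
wrist_force: [0.2, -0.1, -0.0]
opening: 36.1
```

Request:
arm_command --pt "-10 0 0 0 36" --pt "-30 0 0 0 36" --pt "-65 0 0 0 36" --pt "-110 0 0 0 60" --pt "-110 0 0 0 60" --pt "-110 0 0 0 60"

```text
time: 24.0
tcp_pos: [510.8, 262.0, 117.7]
eef_rot: [0.526, 0.473, 0.526, -0.472]
wrist_force: [-0.1, -0.1, 0.2]
opening: 60.0
```

```bash
python3 plan.py 651.4 -74 120 90
```

```text
t 24.0 tcp [510.84 262.03 117.7 ] jawyaw 6.17 toolx [ 0.  0. -1.] q [-0.44  0.86 -0.18  1.62  0.21  0.69 -0.62] open 60.0 F [-0.13 -0.06  0.18]
target [651.4, -74.0, 120.0, 90.0] shift [ -2.4 103.6 349.2] roll -83.8 or 96.2
```

Request:
arm_command --pt "-2 104 349 -83.8 80" --pt "-2 104 349 -83.8 80" --pt "-2 104 349 -83.8 80" --pt "-2 104 349 -83.8 80" --pt "-2 104 349 -83.8 80" --pt "-2 104 349 -83.8 80" --pt "-2 104 349 -83.8 80" --pt "-2 104 349 -83.8 80"

```text
time: 24.8
tcp_pos: [651.7, -79.5, 116.9]
eef_rot: [0.7, 0.095, 0.701, -0.096]
wrist_force: [0.4, 1.0, -0.7]
opening: 80.0
```

```bash
python3 plan.py 651.4 -74 120 90; python3 - <<'E'
from meas import *
np.set_printoptions(suppress=True)
for n in('top','scene'):
    c=grab(n);W=pts(c)
    obj(W,(470,550,220,315),14,n+' plug',80)
    obj(W,(370,466,215,300),15,'fuel',60)
cv2.imwrite('pics/g9.png',cv2.resize(c['frame'][140:290,310:460],(600,600),interpolation=cv2.INTER_CUBIC))
E
```

```text
t 24.8 tcp [651.65 -79.5  116.92] jawyaw 74.46 toolx [-0. -0. -1.] q [ 0.32  1.02 -0.61  1.27  0.6   1.04  0.93] open 80.0 F [ 0.41  0.99 -0.67]
target [651.4, -74.0, 120.0, 90.0] shift [-3.1  5.2 -1.7] roll -15.5 or 164.5
top plug 179 mean [509.9 260.5  19.3] rect [502.1 271. ] [80.8 49.1] 79.1 ztop [19.2 23.9 25.7]
fuel 308 mean [422.8 253.6  27.3] rect [417.  254.6] [91.8 36.4] 6.2 ztop [28.5 33.1 34.4]
scene plug 230 mean [512.5 261.   19.2] rect [512.2 264.5] [71.8 21.5] 86.9 ztop [19.2 23.2 24.6]
fuel 377 mean [426.8 254.9  26.1] rect [422.6 257.3] [80.7 34.5] 1.4 ztop [27.4 31.7 32.8]
```

View pics/g9.png

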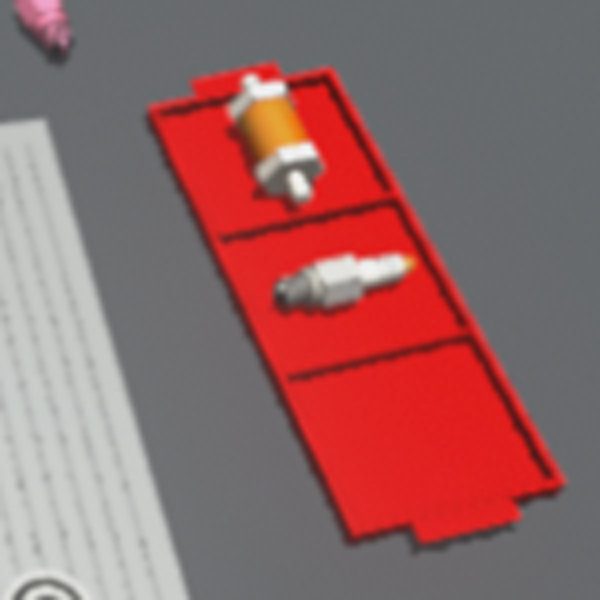

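The plug lies flat in the middle red compartment at crop (345,278), clear of the walls, and the fuel filter hasn't moved. Now the short filter.

Request:
arm_command --pt "-3 3 -1 -15.5 80" --pt "-3 3 -1 -15.5 80" --pt "-3 3 -1 -15.5 80" --pt "-3 3 -1 -15.5 80"

```text
time: 25.3
tcp_pos: [651.0, -70.0, 120.9]
eef_rot: [0.707, 0.002, 0.707, -0.002]
wrist_force: [0.1, -0.3, -0.8]
opening: 79.9
```

```bash
python3 plan.py 651.4 -74 8 90
```

```text
t 25.3 tcp [651.   -69.99 120.89] jawyaw 89.69 toolx [-0.  0. -1.] q [ 0.33  1.03 -0.67  1.27  0.65  1.06  1.15] open 79.9 F [ 0.09 -0.25 -0.75]
target [651.4, -74.0, 8.0, 90.0] shift [112.9  -4.1   0.5] roll -0.3 or 179.7
```

Request:
arm_command --pt "20 -4 0.5 0 80" --pt "45 -4 0.5 0 80" --pt "60 -4 0.5 0 80" --pt "60 -4 0.5 0 80" --pt "60 -4 0.5 0 80"

```text
time: 25.8
tcp_pos: [652.0, -74.3, 62.0]
eef_rot: [0.707, 0.001, 0.707, -0.001]
wrist_force: [-0.5, -0.2, 0.0]
opening: 79.7
```

```bash
python3 plan.py 651.4 -74 8 90
```

```text
t 25.8 tcp [652.04 -74.29  61.95] jawyaw 89.87 toolx [ 0.  0. -1.] q [ 0.33  1.1  -0.64  1.3   0.7   0.96  1.12] open 79.7 F [-0.5  -0.17  0.04]
target [651.4, -74.0, 8.0, 90.0] shift [54.   0.3 -0.7] roll -0.1 or 179.9
```

Request:
arm_command --pt "15 0.3 -0.6 0 80" --pt "30 0.3 -0.6 0 80" --pt "45 0.3 -0.6 0 80" --pt "54 0.3 -0.6 0 80" --pt "54 0.3 -0.6 0 80" --pt "54 0.3 -0.6 0 80"

```text
time: 26.4
tcp_pos: [651.3, -74.2, 7.4]
eef_rot: [0.707, 0.001, 0.707, -0.0]
wrist_force: [-0.2, -0.4, 0.6]
opening: 80.2
```

Request:
arm_command --pt "0 0 0 0 72" --pt "0 0 0 0 64" --pt "0 0 0 0 56" --pt "0 0 0 0 48" --pt "0 0 0 0 45" --pt "0 0 0 0 45" --pt "0 0 0 0 45" --grip_force 40

```text
time: 27.1
tcp_pos: [651.4, -74.4, 8.0]
eef_rot: [0.707, 0.0, 0.707, -0.0]
wrist_force: [-3.4, 0.0, 8.9]
opening: 52.3
```

```bash
python3 plan.py 651.4 -74 8 90
```

```text
t 27.1 tcp [651.39 -74.36   7.98] jawyaw 89.93 toolx [ 0. -0. -1.] q [ 0.32  1.18 -0.61  1.32  0.75  0.88  1.09] open 52.3 F [-3.43  0.05  8.87]
target [651.4, -74.0, 8.0, 90.0] shift [-0.   0.4  0. ] roll -0.1 or 179.9
```

Request:
arm_command --pt "-10 0 0 0 45" --pt "-40 0 0 0 45" --pt "-80 0 0 0 45" --pt "-120 0 0 0 45" --pt "-120 0 0 0 45" --pt "-120 0 0 0 45"

```text
time: 27.7
tcp_pos: [651.5, -74.5, 128.4]
eef_rot: [0.708, 0.0, 0.707, -0.001]
wrist_force: [-0.5, 0.5, -1.0]
opening: 52.4
```

```bash
python3 plan.py 595.2 275.3 128 96; python3 - <<'E'
from h import *
c=grab('scene'); f=c['frame'][150:330,150:330]
cv2.imwrite('pics/g10.png',cv2.resize(f,(600,600),interpolation=cv2.INTER_CUBIC))
E
```

```text
t 27.7 tcp [651.46 -74.48 128.38] jawyaw 89.93 toolx [ 0. -0. -1.] q [ 0.34  1.02 -0.68  1.26  0.65  1.08  1.16] open 52.4 F [-0.55  0.51 -1.03]
target [595.2, 275.3, 128.0, 96.0] shift [  0.2 349.7 -56.7] roll -6.1 or 173.9
```

View pics/g10.png

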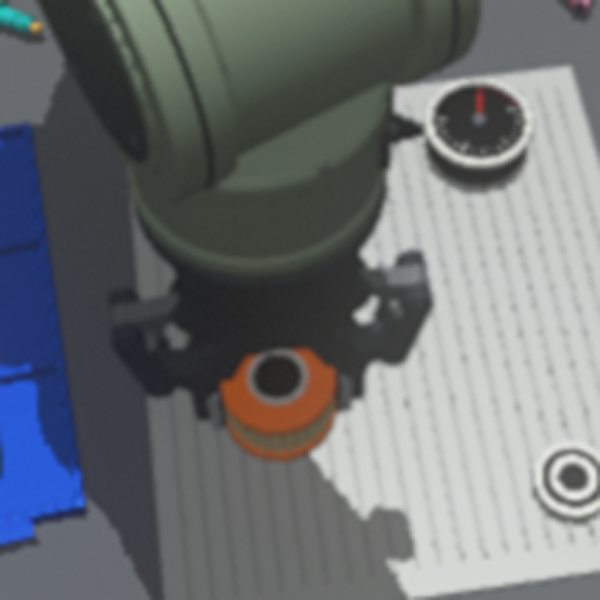

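The orange short filter is held level at (278,400). Moving to the far red compartment.

Request:
arm_command --pt "0 350 -57 -6 45" --pt "0 350 -57 -6 45" --pt "0 350 -57 -6 45" --pt "0 350 -57 -6 45" --pt "0 350 -57 -6 45" --pt "0 350 -57 -6 45" --pt "0 350 -57 -6 45" --pt "0 350 -57 -6 45"

```text
time: 28.55
tcp_pos: [591.3, 282.7, 126.4]
eef_rot: [0.705, -0.038, 0.707, 0.04]
wrist_force: [-0.4, -0.7, -1.2]
opening: 52.3
```

Request:
arm_command --pt "0 0 0 0 45" --pt "0 0 0 0 45" --pt "0 0 0 0 45"

```text
time: 28.85
tcp_pos: [595.2, 274.1, 127.0]
eef_rot: [0.706, -0.036, 0.706, 0.036]
wrist_force: [-0.3, -0.7, -0.4]
opening: 52.5
```

```bash
python3 plan.py 595.2 275.3 30 96
```

```text
t 28.85 tcp [595.17 274.07 127.03] jawyaw 95.82 toolx [-0. -0. -1.] q [-0.22  1.02 -0.65  1.26  0.63  1.07  0.74] open 52.5 F [-0.29 -0.73 -0.45]
target [595.2, 275.3, 30.0, 96.0] shift [97.   1.3  0.2] roll -0.2 or 179.8
```

Request:
arm_command --pt "25 1.2 0 0 45" --pt "55 1.2 0 0 45" --pt "85 1.2 0 0 45" --pt "105 1.2 0 0 45" --pt "112 1.2 0 0 45" --pt "113 1.2 0 0 45" --pt "113 1.2 0 0 45"

```text
time: 29.55
tcp_pos: [595.1, 276.8, 15.4]
eef_rot: [0.707, -0.036, 0.706, 0.037]
wrist_force: [0.9, -0.0, 0.4]
opening: 52.0
```

```bash
python3 plan.py 595.2 275.3 8 96
```

```text
t 29.55 tcp [595.05 276.77  15.36] jawyaw 95.89 toolx [ 0.  0. -1.] q [-0.24  1.16 -0.59  1.31  0.72  0.88  0.66] open 52.0 F [ 0.85 -0.02  0.44]
target [595.2, 275.3, 8.0, 96.0] shift [ 7.4 -1.5 -0. ] roll -0.1 or 179.9
```

Request:
arm_command --pt "3 -1.2 0 0 45" --pt "6 -1.2 0 0 45" --pt "6 -1.2 0 0 45" --pt "6 -1.2 0 0 45"

```text
time: 29.95
tcp_pos: [594.7, 275.8, 8.5]
eef_rot: [0.706, -0.037, 0.706, 0.037]
wrist_force: [0.0, -0.2, -0.8]
opening: 52.4
```

Request:
arm_command --pt "0.8 0 0 0 45" --pt "0.8 0 0 0 45"

```text
time: 30.15
tcp_pos: [594.8, 275.8, 8.0]
eef_rot: [0.706, -0.036, 0.706, 0.037]
wrist_force: [-1.1, -0.8, 6.4]
opening: 52.1
```

Request:
arm_command --pt "0.7 0 0 0 45" --pt "0.7 0 0 0 45"

```text
time: 30.35
tcp_pos: [594.8, 275.8, 7.9]
eef_rot: [0.706, -0.036, 0.706, 0.037]
wrist_force: [-5.5, -2.7, 15.9]
opening: 52.5
```

Request:
arm_command --pt "-0.8 0 0 0 54" --pt "-0.8 0 0 0 57" --pt "-0.8 0 0 0 60" --pt "-0.8 0 0 0 63" --pt "-0.8 0 0 0 65" --pt "-0.8 0 0 0 65" --pt "-0.8 0 0 0 65"

```text
time: 31.05
tcp_pos: [594.6, 275.7, 7.6]
eef_rot: [0.706, -0.037, 0.706, 0.037]
wrist_force: [-0.0, -0.3, -1.2]
opening: 65.6
```

Request:
arm_command --pt "-12 0 0 0 65" --pt "-35 0 0 0 65" --pt "-70 0 0 0 65" --pt "-120 0 0 0 65" --pt "-120 0 0 0 65" --pt "-120 0 0 0 65"

```text
time: 31.65
tcp_pos: [595.0, 275.9, 129.4]
eef_rot: [0.707, -0.036, 0.705, 0.037]
wrist_force: [-0.1, -0.2, -0.7]
opening: 65.4
```

```bash
python3 plan.py 530 0 200 96
```

```text
t 31.65 tcp [595.01 275.86 129.4 ] jawyaw 95.93 toolx [ 0.  0. -1.] q [-0.22  1.01 -0.65  1.26  0.63  1.07  0.74] open 65.4 F [-0.08 -0.2  -0.67]
target [530.0, 0.0, 200.0, 96.0] shift [ -71.  -267.6  -93. ] roll -0.1 or 179.9
```

Request:
arm_command --pt "-80 -268 -93 0 65" --pt "-80 -268 -93 0 65" --pt "-80 -268 -93 0 65" --pt "-80 -268 -93 0 65" --pt "-80 -268 -93 0 65" --pt "-80 -268 -93 0 65" --pt "-80 -268 -93 0 65" --pt "-80 -268 -93 0 65"

```text
time: 32.45
tcp_pos: [529.6, -1.3, 207.5]
eef_rot: [0.706, -0.036, 0.706, 0.036]
wrist_force: [0.1, 1.6, -0.5]
opening: 65.1
```

```bash
python3 - <<'E'
from meas import *
np.set_printoptions(suppress=True)
for n in('scene','top'):
    c=grab(n);W=pts(c);print(n)
    obj(W,(555,640,225,325),25,'short far red',50)
    obj(W,(470,550,220,315),14,'plug',80)
    obj(W,(370,466,215,300),15,'fuel',60)
    obj(W,(565,640,-290,-195),20,'relay',60)
    obj(W,(380,466,-300,-205),45,'tall',80)
    obj(W,(460,570,-300,-200),14.5,'pads',40)
    cv2.imwrite('pics/end_%s.png'%n,cv2.resize(c['frame'],(800,600),interpolation=cv2.INTER_CUBIC))
E
```

```text
scene
short far red 659 mean [596.1 274.7  35.1] rect [594.8 276. ] [54.5 54.5] 88.0 ztop [35.4 37.2 38.2]
plug 229 mean [512.3 261.3  19. ] rect [504.  275.1] [30.  92.9] 26.1 ztop [19.  22.3 23.8]
fuel 383 mean [427.1 255.1  26. ] rect [418.1 259.9] [45.1 87.2] 73.4 ztop [27.2 32.1 33.1]
relay 273 mean [ 598.  -238.8   31.1] rect [ 595.1 -239.5] [29.9 27.7] 5.0 ztop [31.6 34.5 41. ]
tall 380 mean [ 429.4 -252.8   59.8] rect [ 426.1 -253.8] [40.5 41.4] 68.4 ztop [61.5 63.5 64.7]
pads 699 mean [ 511.4 -248.2   19.8] rect [ 498.5 -252.3] [100.4  56.7] 23.0 ztop [19.8 21.7 22.8]
top
short far red 393 mean [594.3 274.1  36.2] rect [595.4 274.2] [52.4 53.2] 21.3 ztop [36.4 38.9 40. ]
plug 184 mean [510.4 261.1  19.1] rect [511.5 267.7] [87.4 69.8] 81.7 ztop [18.9 23.3 25.4]
fuel 305 mean [422.8 253.6  27.2] rect [418.4 253. ] [49.5 87.5] 85.0 ztop [28.8 32.6 34.4]
relay none
tall none
pads none
```

View pics/end_scene.png

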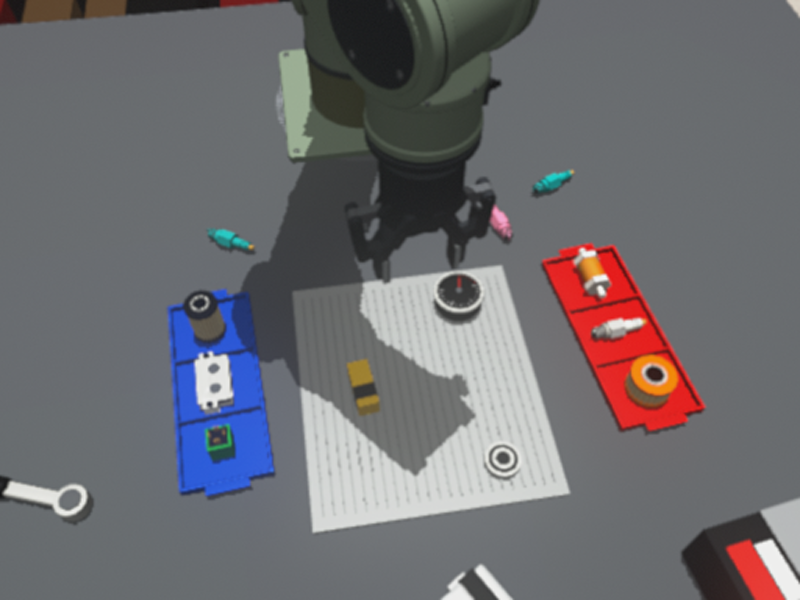

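View pics/end_top.png

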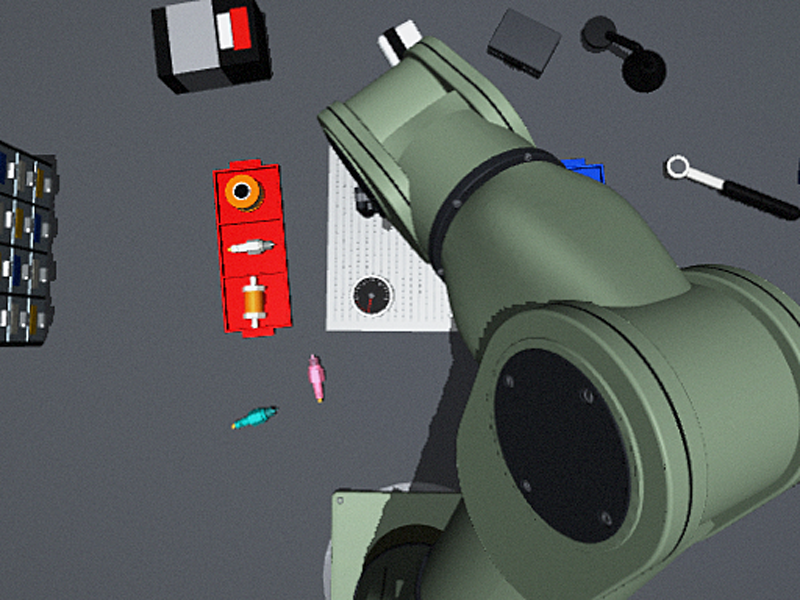

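In the scene picture everything sits properly, one part per compartment:
- **Blue tray:** tall filter (205,315), pads (213,380), relay (219,440).
- **Red tray:** fuel filter (592,272), plug (619,328), short filter (653,380).

The speedometer, bearing and carton look untouched.

```bash
python3 -c "
from workcell import ctrl
print(ctrl.hand_in()); print(ctrl.get_state()['time'])"
```

```text
the job is handed in; nothing more can be done
None
the job is handed in; nothing more can be done
```

Both kits are made up, one part to a compartment, and the job was handed in at about 32.5 s; hand-in reports no verdict.

- **Blue tray:** the relay was the misplaced part, so I moved it from the red tray to the far blue compartment. The tall oil filter went into the near one, and the brake pads stayed in the middle.
- **Red tray:** the spark plug went into the middle compartment, laid across the tray, and the short oil filter into the far one. The fuel filter stayed in the near one.

I lowered each part until the wrist force showed contact (at most about 24 N), then released it.

**Last checks:** the final scene-camera picture shows all six parts in their compartments. The filters and relay stand and the plug lies flat. The speedometer, bearing, carton, pads and fuel filter look unmoved. Measured positions (x, y in mm) from that camera:

| Part | Position |
|---|---|
| Relay | (595, -240) |
| Tall filter | (426, -254) |
| Short filter | (595, 276) |
| Plug | (512, 261), mean of its points |

- **Top camera:** in its final picture the arm hid nearly all of the blue tray, so it saw none of the blue parts. I relied on the scene camera there, plus earlier top views of the relay and tall filter that agreed with it to within about 2 mm. It did confirm the red tray.
- **Rectangle fits:** several for the plug, pads and fuel filter picked up tray-wall or stray points and were unreliable, so I judged those parts by their mean positions and the pictures.

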